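Scan the label of the book on the reading stand

TASK

Pick up the desk barcode scanner, aim its window fairly squarely at the middle of the barcode label on the book that lies on the wooden reading stand, and hold it steady there for two seconds from about 12 cm away, without touching the book or the stand. Then stand the scanner upright again on its round pad, with its whole foot on the pad, setting it down rather than dropping it. Leave everything else on the desk where it is.

Things in the scene. Friction and masses are not known exactly. Their poses are not given: they have to be found in the camera images.
- scanner: white and grey desk barcode scanner, loose, 0.3 kg, standing on the pad. Origin: centre of its foot's underside; z up, x to its front, which starts roughly towards the robot. Foot 90 mm across, 14 high; stem 34 across; box head over the foot, 76 long (x), 48 wide (y, flat sides to grip from above), z = 110 to 152. A snout 46 wide slopes down from the head's front to x = 70, lowest z = 84
- scanner_window (a point): centre of the black window (38 x 26 mm) at the end of the scanner's snout, at (57, 0, 96) mm in the scanner's frame. Its z axis is the scanning direction, out of the window, forward and 50 degrees below level: (0.643, 0, -0.766) in the scanner's frame; its y axis is the scanner's y
- pad: the scanner's round black and grey charging pad, 140 mm across and 8 mm high, fixed to the desk, with a small black tab at its rim. Origin at the centre of its underside
- book_stand: wooden reading stand fixed to the desk, 175 mm deep (x), 220 wide (y), with a grey book (150 wide, 180 tall, 33 thick) fixed on its 35 degree slope. Its high edge (157 mm above the desk) is at the back, -x; its low edge at the front, +x, which looks roughly away from the robot. Origin on the desk under the middle of the slope, z up
- label (a point): centre of the white barcode label (90 x 60 mm, black bars) on the book's cover, 129 mm above the desk, 10 mm behind the stand's origin. Its z axis is the outward normal of the label, leaning 35 degrees from vertical towards the stand's +x; its y axis runs level along the label's 90 mm side
- parcel: flat cardboard parcel 120 x 170 x 45 mm lying on the desk, with a barcode slip of its own that is not wanted; a bystander. Origin at the centre of its underside
- mug: white mug, 80 mm across, 90 mm high; bystander. Origin at the centre of its underside
- stapler: black and steel stapler 140 x 36 x 55 mm; bystander. Origin at the centre of its underside
- glasses_case: dark brown glasses case 160 x 62 x 40 mm; bystander. Origin at the centre of its underside
Things that resemble listed ones, but are neither listed nor needed, are in the scene too. What is shaped like the scanner but red is not meant.

How it is judged:
On the way, in this order (a step that is already met when the one before it is completed fails the run):
1. the scanner is lifted clear of its pad, more than 30 mm above the desk (height (world z) of scanner above 0.03 m), for 0.2 s.
2. held 1.2 s, under 0.03 m/s and 0.2 rad/s: window 60 to 180 mm from the label, scanning line within 25 mm of its centre in the window's x and in y, and within 0.55 rad of its normal (z of label in the frame of scanner_window between 0.06 and 0.18 m and x of label in the frame of scanner_window between -0.025 and 0.025 m and y of label in the frame of scanner_window between -0.025 and 0.025 m and angle between the z axis of scanner_window and the z axis of label, either way round below 0.55 rad and z of scanner_window in the frame of label above 0.04 m and linear speed of scanner below 0.03 m/s and angular speed of scanner below 0.2 rad/s), for 1.2 s.
At the end, for the whole second after the job is handed in: The scanner stands upright (within 0.08 rad) and at rest on the pad, released, its centre within 26 mm of the pad's centre (whole foot on the pad, underside 4 to 13 mm above the desk); parcel, mug, stapler and glasses case are upright and within 30 mm of where they began (horizontal distance between scanner and pad below 0.026 m and height (world z) of scanner between 0.004 and 0.013 m and angle between scanner's own z axis and vertical below 0.08 rad and linear speed of scanner below 0.02 m/s and angular speed of scanner below 0.1 rad/s and distance of each of parcel, mug, stapler, glasses_case from where it was at the start of the episode below 0.03 m and angle between each of parcel, mug, stapler, glasses_case's own z axis and vertical below 0.2 rad); the robot touches nothing.
It fails at once if the scanner is dropped (falls faster than 0.6 m/s out of the fingers) (contact force between scanner and the fingers below 0.01 N and linear speed of scanner above 0.6 m/s).
It fails at once if the scanner or the robot touches the book or its stand with more than 1 N (contact force between any of scanner, the arm, the fingers and book_stand above 1 N).
It fails at once if a bystander is knocked more than 30 mm away or over (distance of any of parcel, mug, stapler, glasses_case from where it was at the start of the episode above 0.03 m or angle between any of parcel, mug, stapler, glasses_case's own z axis and vertical above 0.5 rad).
It also fails if it takes over 61 s, if anything falls off the work surface, if the arm or the gripper's body presses on something with over 40 N, if the wrist force passes 120 N, or if a joint passes its speed limit or range.

ROBOT

A 6-joint arm with a two-finger parallel gripper is mounted at the origin on the work surface. World frame = base frame: x ahead of the robot, y to its left, z up, the work surface at z = 0. Lengths are in m, angles in rad, forces in N, time in s.
With the tool pointing down it reaches from about 0.35 to 0.775 m from the base axis. Payload 7.3 kg.
Tool frame: the origin (TCP) lies between the finger pads; the fingertips stand 14 mm ahead of it and the grasp point (between the pads) lies 5 mm behind it; z points along the fingers, y is the line along which they close (so a half turn about z gives the same grasp; the last joint's range is limited). The gripper opens to 92 mm and grips with 3 to 60 N. Pads are 19 mm wide; open, the fingers measure 130 mm over their backs; the gripper's body (75 mm by 190 mm) begins 47 mm behind the grasp point.
Start: joints at [1.075, 0.342, 1.524, -0, 1.275, -0.146], TCP at [0.18, 0.493, 0.241] pointing down, gripper open.
Joint ranges: [-2.53, 2.53], [-0.77, 2.02], [0.04, 2.7], [-1, 4.14], [0.28, 2.66], [-3.11, 3.11]. Speed limits (rad/s): [2.57, 2.57, 3.14, 3.14, 3.14, 3.14].

INTERFACE

Orientations are given as [roll, pitch, yaw] about the fixed x, y, z axes, in that order (R = Rz(yaw) Ry(pitch) Rx(roll)).
In Python, from cell import robot, eyes gives the robot as it stands. The module is installed in compiled form; this text tells all that it offers.
- The arm moves only by the shell command python3 -m handwheel 'ROWS' [FORCE]. ROWS is JSON, one flat list of numbers, 5 for each row, row after row: the shift along the world's x, y, z in mm, then the turn about the world's z in rad, then the opening, from 0 (shut) to 1 (fully open). In form: [x, y, z, spin, jaw, x, y, z, spin, jaw, ...]. A call has 1 to 8 rows; each row shifts and turns the commanded pose from where the row before left it; what a row does not reach is not made up. A row lasts 1/10 s, in which the tool goes at most 50 mm and 8.59 degrees, less where a joint would pass 70% of its speed; a pose out of reach is approached as far as the arm can. A call with a gripper value outside its range is refused whole. The fingers move at their own pace and stop on an object; FORCE is the grip in N (left out, the last holds). Time passes only in rows, so rows that do not move let the fingers close. It gives the time, the measured TCP pose, the force, the opening and the grip force at its end, in the units of the state.
- robot.observe(): the state, without advancing time (a new reading comes with each control period).
- eyes.read_camera(name): name is "side" or "top"; returns (picture, depth): 480x640x3 uint8, blue, green, red; 480x640 float32, m along the optical axis (not along the pixel's ray), 0 where there is no reading.
- eyes.calibration(name): a dict with "fx", "fy", "cx", "cy" (pixels), "world_to_cam" (4x4, takes a point from world to camera coordinates). Camera axes: x right, y down, z forward; pixel columns grow to the right and rows downward; lengths in m; the calibration is good to about 2 mm. A picture is of the moment at which its call begins. calibration takes no time and is no camera call.
- robot.hand_in(): hands the job in; it is judged then, once.
The state is a dict: "time": time; "qpos": joint angles; "qvel": joint speeds; "joint_efforts": joint torques, N m; "tool_pos": TCP position; "tool_rot": TCP orientation; "contact_force": force on the tool from outside, world axes, zero at the start; "torque": the same for the moment, N m; "opening": finger opening in m; "grip_force": force on a finger pad.
Only numpy, scipy, OpenCV 4.12 (cv2) and the standard library are available. Lean on these libraries where they do the work, as an engineer would, in place of code of your own. Each camera call takes 0.05 s, during which the arm holds its last target. There are 200 camera calls.

## Working session

There is one attempt and no reset: what is moved stays moved. The work goes in short steps, Python scripts to look and compute and a shell command to move; the robot and the scene stay as the last step left them, time stands still between calls to the robot, and variables do not carry over. Pictures are saved under pics/ and viewed, at most 10 in all, crops included, and the job is handed in when it is done.

```bash
mkdir -p pics
cat > h.py <<'E'
import numpy as np, cv2
from cell import robot, eyes
def cam(n):
    p,d=eyes.read_camera(n); np.savez('/tmp/'+n+'.npz',p=p,d=d); return p,d
def load(n):
    z=np.load('/tmp/'+n+'.npz'); return z['p'],z['d']
def w(n,u,v,d):
    c=eyes.calibration(n); T=np.linalg.inv(c['world_to_cam'])
    u,v,d=map(np.asarray,(u,v,d))
    P=np.stack([(u-c['cx'])/c['fx']*d,(v-c['cy'])/c['fy']*d,d,np.ones_like(d)],-1)
    return (P@T.T)[...,:3]
E
python3 - <<'E'
from h import *
for n in('side','top'):
    p,d=cam(n); cv2.imwrite(f'pics/{n}1.png',p); c=eyes.calibration(n); print(n,c['fx'],np.linalg.inv(c['world_to_cam']).round(3).tolist())
s=robot.observe(); print(s['time'],s['tool_pos'],s['tool_rot'],s['opening'])
E
```

```text
side 442.51593865857893 [[-0.993, -0.072, 0.09, 0.535], [-0.115, 0.693, -0.712, 0.612], [-0.011, -0.718, -0.696, 0.692], [0.0, 0.0, 0.0, 1.0]]
top 526.747110808482 [[0.005, -0.997, 0.074, 0.535], [-1.0, -0.005, -0.003, -0.003], [0.003, -0.074, -0.997, 1.258], [0.0, 0.0, 0.0, 1.0]]
0.1 [0.17974711 0.49291017 0.24011364] [-3.14023431e+00 -2.10116099e-04  2.79179377e+00] 0.09185033970008744
```

View pics/side1.png

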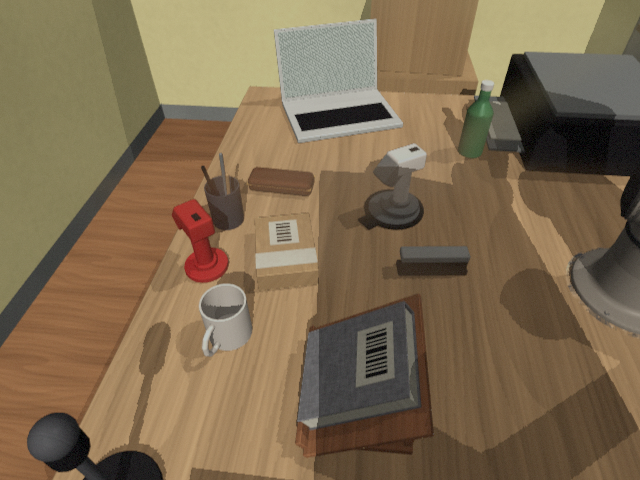

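View pics/top1.png

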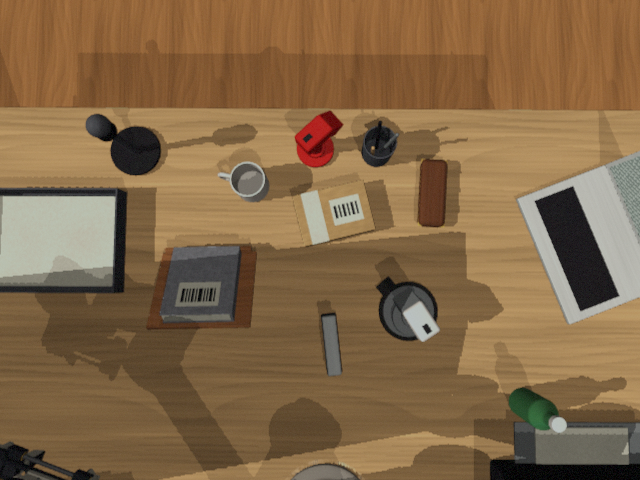

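The side view shows the scanner on its pad at (395,190), the label at (376,353) and the stapler at (433,260). In the top view the scanner head is at (419,316), the pad at (408,311) and the label at (198,294). A monitor-like panel fills the left, from (0,190) to (125,292). Next I'll measure with depth.

Run:
```python
from h import *
p,d=load('top')
v,u=np.mgrid[0:480,0:640]; P=w('top',u,v,d)
hsv=cv2.cvtColor(p,cv2.COLOR_BGR2HSV)
def box(n,m):
    q=P[m]; r=cv2.minAreaRect((q[:,:2]*1000).astype(np.float32)); print(n,m.sum(),'med',np.median(q,0).round(4),'rect',np.round(r[0],1),np.round(r[1],1),round(r[2],1))
def reg(a,b,c,e): m=np.zeros(d.shape,bool); m[c:e,a:b]=1; return m
z=P[...,2]
head=reg(385,450,280,355)&(z>.135)
box('head z>.135',head); print(np.percentile(z[head],[5,50,95]))
# label: white in book
lab=reg(165,235,270,320)&(hsv[...,2]>110)&(hsv[...,1]<60)
lab=cv2.morphologyEx(lab.astype(np.uint8),cv2.MORPH_CLOSE,np.ones((9,9)))
k,L,st,ce=cv2.connectedComponentsWithStats(lab); i=1+st[1:,4].argmax(); m=L==i; print(st[i]); box('label',m)
q=P[m]; c=q.mean(0); n=np.linalg.svd(q-c,full_matrices=0)[2][2]; n*=np.sign(n[2]); print('n',n.round(3),np.degrees(np.arccos(n[2])),'az',np.degrees(np.arctan2(n[1],n[0])))
r=cv2.minAreaRect(np.argwhere(m)[:,::-1].astype(np.float32)); print(r)
# pad: points near z 8mm dark
pad=reg(370,445,270,345)&(z>.004)&(z<.02)&(hsv[...,2]<110)
box('pad',pad)
foot=reg(370,445,270,345)&(z>.017)&(z<.03); box('foot',foot)
for n,a in dict(mon=(0,130,185,295),mug=(215,275,155,205),parcel=(290,378,178,246),stap=(315,345,310,378),book=(145,260,240,330),red=(290,345,108,168),pens=(358,400,118,168)).items():
    m=reg(*a)&(z>.03); q=P[m]; print(n,q.min(0).round(3),q.max(0).round(3))
def big(im,a,b,c,e,s): return cv2.resize(im[c:e,a:b],None,fx=s,fy=s,interpolation=cv2.INTER_CUBIC)
ps,_=load('side')
A=cv2.resize(big(p,370,450,270,350,5),(400,400)); B=cv2.resize(ps[130:240,350:440],(400,489))[:400]
cv2.imwrite('pics/c1.png',np.hstack([A,B]))
```

```text
head z>.135 1067 med [ 0.4544 -0.194   0.159 ] rect [ 496.6 -129.2] [254.   73.9] 56.8
[0.14054196 0.15899973 0.16343487]
[176 283  44  23 439]
label 439 med [0.5088 0.2744 0.1241] rect [505.9 156. ] [ 47.1 319.4] 2.1
n [0.989 0.148 0.026] 88.51215945180857 az 8.532074270041386
((197.5, 294.0), (22.0, 43.0), 90.0)
pad 1463 med [ 0.4806 -0.1647  0.0082] rect [ 472.7 -184.8] [166.6 158.3] 0.3
foot 315 med [ 0.4324 -0.1741  0.022 ] rect [ 451.2 -208.9] [ 79.  108.5] 28.0
mon [ 0.499 -0.003  0.03 ] [0.74  0.764 1.258]
mug [ 0.535 -0.003  0.03 ] [0.796 0.248 1.258]
parcel [ 0.535 -0.114  0.03 ] [0.764 0.076 1.258]
stap [ 0.315 -0.036  0.038] [0.535 0.007 1.258]
book [ 0.426 -0.003  0.03 ] [0.609 0.383 1.258]
red [ 0.535 -0.038  0.031] [0.906 0.068 1.258]
pens [ 0.535 -0.156  0.03 ] [ 0.876 -0.003  1.258]
```

View pics/c1.png

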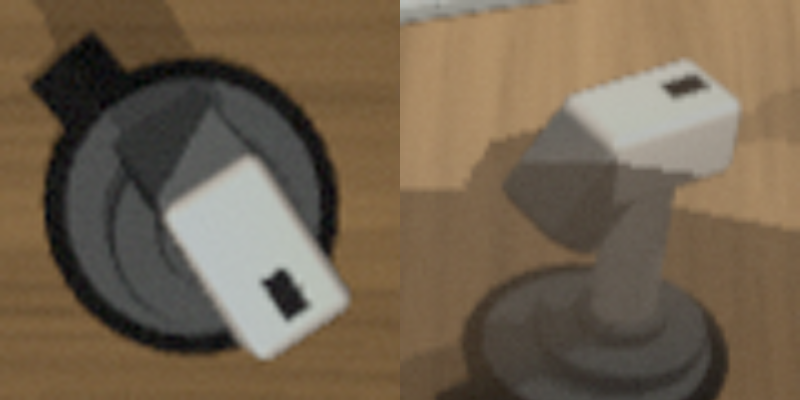

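The crop shows the scanner's snout (grey, with a shadowed part) pointing to the upper left in the top view, towards +x/+y. That looks like away from the robot, so I'll check it with filtered depth.

Run:
```python
from h import *
v,u=np.mgrid[0:480,0:640]
def reg(a,b,c,e): m=np.zeros((480,640),bool); m[c:e,a:b]=1; return m
for n in('top','side'):
    p,d=load(n); P=w(n,u,v,d); P[d==0]=np.nan; z=P[...,2]; ok=d>0
    hsv=cv2.cvtColor(p,cv2.COLOR_BGR2HSV)
    print(n,'missing',(~ok).sum())
    R=dict(book=(175,225,255,275) if n=='top' else (320,350,345,400))['book']
    m=reg(*R)&ok; q=P[m]; c=np.median(q,0); 
    A=np.c_[q[:,:2],np.ones(len(q))]; s=np.ones(len(q),bool)
    for _ in range(4):
        k=np.linalg.lstsq(A[s],q[s,2],rcond=None)[0]; r=abs(A@k-q[:,2]); s=r<max(.004,2*np.median(r))
    nn=np.array([-k[0],-k[1],1]);nn/=np.linalg.norm(nn); print('book n',nn.round(3),'tilt',np.degrees(np.arccos(nn[2])).round(1),'az',np.degrees(np.arctan2(nn[1],nn[0])).round(1),'res',np.median(r))
    R=(165,235,275,315) if n=='top' else (345,405,315,395)
    lab=reg(*R)&(hsv[...,2]>95)&(hsv[...,1]<70)
    if n=='top': lab=reg(*R)&(p.min(2)>100)
    lab=cv2.morphologyEx(lab.astype(np.uint8),cv2.MORPH_CLOSE,np.ones((11,11)))
    K,L,st,ce=cv2.connectedComponentsWithStats(lab); i=1+st[1:,4].argmax(); m=(L==i); r=cv2.minAreaRect(np.argwhere(m)[:,::-1].astype(np.float32)); print('label px',st[i],r, 'world by plane/depth', np.nanmedian(P[m],0).round(4))
    R=(395,442,285,345) if n=='top' else (380,432,140,180)
    m=reg(*R)&ok&(z>.12)&(z<.175)&(p.min(2)>110); q=P[m]; r=cv2.minAreaRect((q[:,:2]*1000).astype(np.float32)); print('head',m.sum(),np.median(q,0).round(4),np.round(r[0],1),np.round(r[1],1),round(r[2],1))
    m=ok&(z>.075)&(z<.125)&(reg(380,445,270,345) if n=='top' else reg(360,435,140,200)); print('snout-ish',m.sum(),P[m].mean(0).round(3) if m.any() else '')
    m=ok&(z>.02)&(z<.9)
    if n=='top':
        for k,a in dict(mon=(0,130,185,295),mug=(215,275,155,205),parcel=(290,378,178,246),stap=(315,345,310,378),book=(145,260,240,330),red=(290,345,108,168),pens=(358,400,118,168),case=(415,450,155,230)).items():
            q=P[m&reg(*a)]; print(k,len(q),np.percentile(q,1,0).round(3),np.percentile(q,99,0).round(3)) if len(q) else 0
```

```text
top missing 1192
book n [0.573 0.014 0.819] tilt 35.0 az 1.4 res 0.0014379129730089368
label px [176 283  44  23 403] ((197.5, 294.0), (22.0, 43.0), 90.0) world by plane/depth [0.513  0.2709 0.1213]
head 794 [ 0.4501 -0.1963  0.1595] [ 447.8 -198.8] [75.3 46.9] 33.3
snout-ish 81 [ 0.496 -0.162  0.12 ]
mon 11889 [0.501 0.478 0.023] [0.737 0.758 0.062]
mug 718 [0.717 0.137 0.021] [0.793 0.245 0.093]
parcel 3796 [ 0.617 -0.105  0.038] [0.755 0.069 0.051]
stap 853 [ 0.318 -0.034  0.048] [0.45  0.005 0.061]
book 8019 [0.429 0.162 0.028] [0.604 0.378 0.156]
red 1245 [ 0.807 -0.031  0.022] [0.899 0.064 0.156]
pens 826 [ 0.802 -0.156  0.022] [ 0.874 -0.084  0.162]
case 1802 [ 0.659 -0.283  0.023] [ 0.815 -0.219  0.045]
side missing 1228
book n [0.574 0.014 0.819] tilt 35.0 az 1.4 res 0.0006815703199863354
label px [ 356  321   39   66 2063] ((374.1133117675781, 353.5124816894531), (63.90223693847656, 38.30265426635742), 88.15238952636719) world by plane/depth [0.5013 0.275  0.1314]
head 695 [ 0.4434 -0.1892  0.1602] [ 446.9 -197.9] [77.2 48.2] 31.5
snout-ish 367 [ 0.464 -0.173  0.106]
```

```bash
cat >> h.py <<'E'
def proj(n,X):
    c=eyes.calibration(n); X=np.c_[np.atleast_2d(X),np.ones(len(np.atleast_2d(X)))]@c['world_to_cam'].T
    return np.c_[X[:,0]/X[:,2]*c['fx']+c['cx'],X[:,1]/X[:,2]*c['fy']+c['cy']]
def ray(n,u,v,z):
    a=w(n,u,v,.1);b=w(n,u,v,1.); t=(z-a[2])/(b[2]-a[2]); return a+t*(b-a)
def model(o,yaw):
    R=np.array([[np.cos(yaw),-np.sin(yaw),0],[np.sin(yaw),np.cos(yaw),0],[0,0,1]])
    t=np.linspace(0,6.283,40); f=lambda L:np.array(L)/1000@R.T+o
    return [f(np.c_[45*np.cos(t),45*np.sin(t),14+0*t]),f([[-38,-24,152],[38,-24,152],[38,24,152],[-38,24,152],[-38,-24,152]]),f([[38,23,110],[70,23,106],[70,23,84],[70,-23,84],[70,-23,106],[38,-23,110]])]
E
python3 - <<'E'
from h import *
print('label: top',ray('top',197.5,294,.129).round(4),'side',ray('side',375,353.5,.129).round(4))
print('pad top',ray('top',408,311,.008).round(4),'side',ray('side',394.5,207.5,.008).round(4))
out=[]
for n,(a,b,c,e) in dict(top=(370,450,270,350),side=(350,440,130,240)).items():
    p,_=load(n); s=5; im=cv2.resize(p[c:e,a:b],None,fx=s,fy=s,interpolation=cv2.INTER_CUBIC)
    t=np.linspace(0,6.283,60); pc=np.r_[ray('top',408,311,.008)[:2],.008]
    L=model(np.array([.447,-.198,.008]),np.radians(32.5))+[np.c_[.07*np.cos(t),.07*np.sin(t),0*t]+pc]
    for k,X in enumerate(L):
        q=((proj(n,X)-[a,c]+.5)*s).astype(np.int32); cv2.polylines(im,[q],False,[(0,255,0),(255,0,0),(0,0,255),(0,255,255)][k],1)
    out.append(cv2.resize(im,(400,400 if n=='top' else 489))[:489])
out[0]=cv2.copyMakeBorder(out[0],0,89,0,0,0)
cv2.imwrite('pics/c2.png',np.hstack(out))
E
```

```text
label: top [0.5007 0.2722 0.129 ] side [0.5009 0.2718 0.129 ]
pad top [ 0.4595 -0.195   0.008 ] side [ 0.4576 -0.1942  0.008 ]
```

View pics/c2.png

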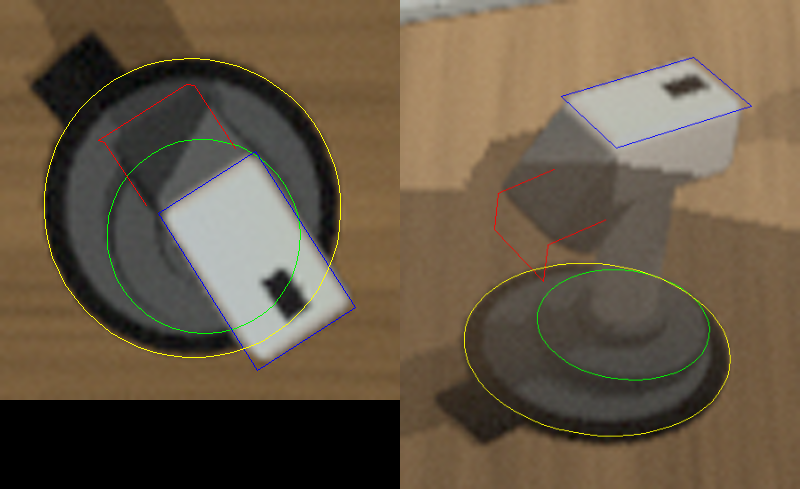

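Both cameras agree on the label at (0.501, 0.272) and the pad at (0.459, -0.195). The overlay puts the head centre at (0.447, -0.198) with yaw about 32.5°. So the snout faces **away** from the robot, contrary to the task text. I'll trust the image and plan a turn of about +149° for aiming.

```bash
python3 -m handwheel '[17,-43,0,-0.14,1, 17,-43,0,-0.14,1, 17,-43,0,-0.14,1, 17,-43,0,-0.14,1, 17,-43,0,-0.14,1, 17,-43,0,-0.14,1, 17,-43,0,-0.14,1, 17,-43,0,-0.14,1]' 30 && python3 -m handwheel '[17,-43,0,-0.14,1, 17,-43,0,-0.14,1, 17,-43,0,-0.14,1, 17,-43,0,-0.14,1, 17,-43,0,-0.14,1, 17,-43,0,-0.14,1, 17,-43,0,-0.14,1, 0,0,0,0,1]'
```

```text
time: 0.9
tool_pos: [0.316, 0.1475, 0.2407]
tool_rot: [3.141, -0.0, 1.666]
contact_force: [1.2, 0.1, 1.0]
opening: 0.0917
grip_force: 0.0
time: 1.7
tool_pos: [0.4363, -0.1564, 0.2401]
tool_rot: [3.14, 0.001, 0.684]
contact_force: [0.1, -0.2, -0.3]
opening: 0.0918
grip_force: 0.0
```

```bash
python3 -m handwheel '[5,-21,0,-0.06,1, 6,-21,0,-0.057,1, 0,0,0,0,1, 0,0,0,0,1]'
python3 - <<'E'
from h import *
p,d=cam('side'); cv2.imwrite('pics/s2.png',cv2.resize(p[60:260,300:520],None,fx=2.7,fy=2.7,interpolation=cv2.INTER_CUBIC)); print(robot.observe()['tool_pos'],robot.observe()['tool_rot'])
E
```

```text
time: 2.1
tool_pos: [0.4454, -0.193, 0.2403]
tool_rot: [-3.14, 0.0, 0.576]
contact_force: [-0.2, -0.3, 0.7]
opening: 0.0917
grip_force: 0.0
[ 0.44541489 -0.19270209  0.24044908] [-3.14027326e+00  2.90696188e-04  5.76453366e-01]
```

View pics/s2.png

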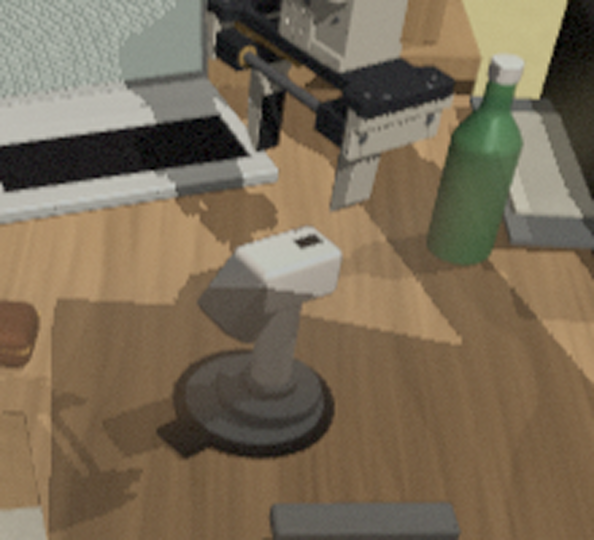

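The fingers are above the head and straddle it, at crop (265,120) and (355,180). Correcting slightly, then descending and gripping.

```bash
python3 -m handwheel '[2,-5,-20,-0.01,1, 0,0,-30,0,1, 0,0,-30,0,1, 0,0,-20,0,1, 0,0,-6,0,1, 0,0,0,0,1, 0,0,0,0,1]' && python3 -m handwheel '[0,0,0,0,0.5, 0,0,0,0,0.3, 0,0,0,0,0.3, 0,0,0,0,0.3, 0,0,0,0,0.3, 0,0,0,0,0.3]' 30
```

```text
time: 2.85
tool_pos: [0.4485, -0.1987, 0.1359]
tool_rot: [3.14, -0.001, 0.566]
contact_force: [-0.2, 0.3, 0.5]
opening: 0.0918
grip_force: 0.0
time: 3.45
tool_pos: [0.4479, -0.1988, 0.1348]
tool_rot: [3.141, 0.0, 0.565]
contact_force: [0.2, -0.7, 0.0]
opening: 0.0483
grip_force: 0.0
```

```bash
python3 -m handwheel '[0,0,0,0,0.2, 0,0,0,0,0.2, 0,0,0,0,0.2, 0,0,0,0,0.2]' 35 && python3 -m handwheel '[0,0,5,0,0.2, 0,0,10,0,0.2, 0,0,20,0,0.2, 0,0,20,0,0.2, 0,0,30,0,0.2, 0,0,30,0,0.2, 0,0,15,0,0.2, 0,0,0,0,0.2]'
```

```text
time: 3.85
tool_pos: [0.4479, -0.1988, 0.1348]
tool_rot: [3.141, 0.0, 0.565]
contact_force: [0.2, -0.5, 0.6]
opening: 0.0478
grip_force: 34.8
time: 4.65
tool_pos: [0.4488, -0.1993, 0.2676]
tool_rot: [3.137, -0.002, 0.565]
contact_force: [-0.4, 0.0, -2.7]
opening: 0.0481
grip_force: 34.9
```

Gripped and lifted with the expected load (2.7 N). Carrying to the aim pose now, with a +149° spin.

```bash
python3 -m handwheel '[6,15,0,0.07,0.2, 10,26,0,0.144,0.2, 10,26,0,0.144,0.2, 10,26,0,0.144,0.2, 10,26,0,0.144,0.2, 10,26,0,0.144,0.2, 10,26,0,0.144,0.2, 10,26,0,0.144,0.2]' && python3 -m handwheel '[10,26,0,0.144,0.2, 10,26,0,0.144,0.2, 10,26,0,0.144,0.2, 10,26,0,0.144,0.2, 10,26,0,0.144,0.2, 10,26,0,0.144,0.2, 10,26,0,0.144,0.2, 10,26,0,0.144,0.2]' && python3 -m handwheel '[10,26,0,0.144,0.2, 8,20,0,0.144,0.2, 3,5,0,0.081,0.2, 0,0,0,0,0.2, 0,0,0,0,0.2]'
```

```text
time: 5.45
tool_pos: [0.5236, -0.0005, 0.2636]
tool_rot: [-3.14, -0.0, 1.649]
contact_force: [0.8, 0.0, -2.7]
opening: 0.0482
grip_force: 34.9
time: 6.25
tool_pos: [0.6037, 0.2073, 0.2632]
tool_rot: [-3.14, -0.002, 2.801]
contact_force: [-0.4, 0.3, -2.1]
opening: 0.0479
grip_force: 34.9
time: 6.75
tool_pos: [0.6245, 0.2569, 0.2635]
tool_rot: [-3.141, -0.002, -3.122]
contact_force: [0.3, -0.9, -2.6]
opening: 0.0479
grip_force: 34.9
```

```bash
python3 -m handwheel '[5,9,-5,0,0.2, 5,9,-5,0,0.2, 0,0,-2,0,0.2, 0,0,0,0,0.2, 0,0,0,0,0.2]'
python3 - <<'E'
from h import *
s=robot.observe(); t=s['tool_pos']; yaw=s['tool_rot'][2]; print(t,s['tool_rot'])
L=np.array([.5008,.272,.129]); o=np.array([t[0],t[1],t[2]-.1268])
ps=[]
for n,(a,b,c,e) in dict(top=(120,320,130,330),side=(200,480,160,480)).items():
    p,d=cam(n); f=2 if n=='top' else 1.4; im=cv2.resize(p[c:e,a:b],None,fx=f,fy=f,interpolation=cv2.INTER_CUBIC)
    for k,X in enumerate(model(o,yaw)):
        q=((proj(n,X)-[a,c]+.5)*f).astype(np.int32); cv2.polylines(im,[q],False,[(0,255,0),(255,0,0),(0,0,255)][k],1)
    ps.append(cv2.copyMakeBorder(im,0,460-im.shape[0],0,0,0))
cv2.imwrite('pics/aim.png',np.hstack(ps))
R=cv2.Rodrigues(np.array([0,0,yaw]))[0]; W=o+R@[.057,0,.096]; sd=R@[.643,0,-.766]; x=np.cross(R[:,1],sd)
v=L-W; print('label in window',[round(float(v@k),4) for k in(x,R[:,1],sd)])
E
```

```text
time: 7.25
tool_pos: [0.6349, 0.2751, 0.2526]
tool_rot: [-3.141, -0.0, -3.12]
contact_force: [-0.5, -0.2, -3.0]
opening: 0.0478
grip_force: 34.9
[0.63485272 0.27507245 0.25260587] [-3.14142233e+00 -3.08506231e-04 -3.11967347e+00]
label in window [0.0006, 0.0001, 0.1207]
```

View pics/aim.png

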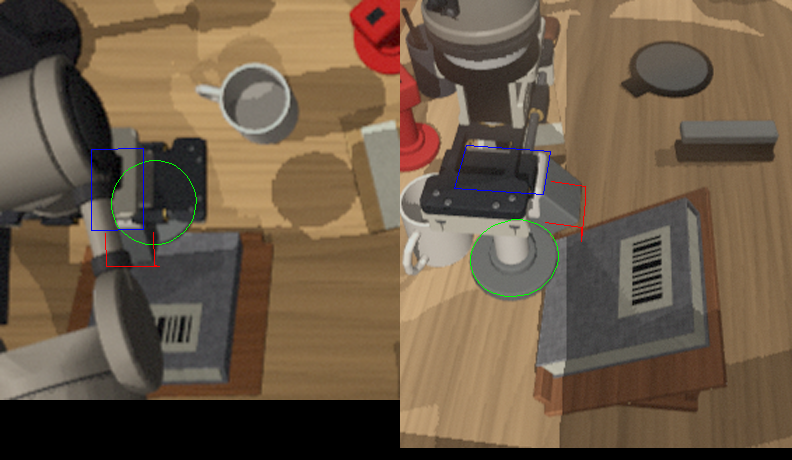

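The side view shows the foot exactly where the model predicts, at (514,258). The snout at (567,195) points at the label at (645,270), and nothing touches. Computed aim: x and y offsets under 1 mm, at 121 mm. Holding 2.4 s.

```bash
for i in 1 2 3; do python3 -m handwheel '[0,0,0,0,0.2, 0,0,0,0,0.2, 0,0,0,0,0.2, 0,0,0,0,0.2, 0,0,0,0,0.2, 0,0,0,0,0.2, 0,0,0,0,0.2, 0,0,0,0,0.2]'; done
```

```text
time: 8.15
tool_pos: [0.6349, 0.2753, 0.2527]
tool_rot: [3.141, -0.0, -3.119]
contact_force: [0.5, 0.6, -2.3]
opening: 0.0477
grip_force: 34.9
time: 8.95
tool_pos: [0.6349, 0.2753, 0.2528]
tool_rot: [3.141, 0.0, -3.119]
contact_force: [0.3, -0.1, -2.7]
opening: 0.0479
grip_force: 34.9
time: 9.75
tool_pos: [0.6349, 0.2752, 0.2528]
tool_rot: [3.142, 0.0, -3.119]
contact_force: [0.5, -0.5, -3.3]
opening: 0.0476
grip_force: 34.9
```

```bash
python3 -m handwheel '[3,-5,8,0,0.2, -3,-15,7,-0.07,0.2, -10,-26,0,-0.144,0.2, -10,-26,0,-0.144,0.2, -10,-26,0,-0.144,0.2, -10,-26,0,-0.144,0.2, -10,-26,0,-0.144,0.2, -10,-26,0,-0.144,0.2]' && python3 -m handwheel '[-10,-26,0,-0.144,0.2, -10,-26,0,-0.144,0.2, -10,-26,0,-0.144,0.2, -10,-26,0,-0.144,0.2, -10,-26,0,-0.144,0.2, -10,-26,0,-0.144,0.2, -10,-26,0,-0.144,0.2, -10,-26,0,-0.144,0.2]' && python3 -m handwheel '[-10,-26,0,-0.144,0.2, -10,-26,0,-0.144,0.2, -10,-20,0,-0.144,0.2, -5,-10,0,-0.08,0.2, 0,0,0,0,0.2, 0,0,0,0,0.2]'
```

```text
time: 10.55
tool_pos: [0.5747, 0.0978, 0.2687]
tool_rot: [3.141, 0.001, 2.224]
contact_force: [-0.1, -0.6, -2.1]
opening: 0.0479
grip_force: 34.8
time: 11.35
tool_pos: [0.4946, -0.1103, 0.2687]
tool_rot: [3.14, 0.0, 1.072]
contact_force: [0.7, -0.7, -1.5]
opening: 0.048
grip_force: 34.8
time: 11.95
tool_pos: [0.4601, -0.1909, 0.2683]
tool_rot: [3.141, -0.001, 0.567]
contact_force: [-0.8, -0.2, -1.6]
opening: 0.048
grip_force: 34.9
```

```bash
python3 -m handwheel '[-2,-4,-20,0,0.2, 0,0,-30,0,0.2, 0,0,-30,0,0.2, 0,0,-25,0,0.2, 0,0,-15,0,0.2, 0,0,-6,0,0.2, 0,0,0,0,0.2, 0,0,0,0,0.2]'
python3 - <<'E'
from h import *
s=robot.observe(); t=s['tool_pos']; o=np.array([t[0],t[1],t[2]-.1268]); print(o,s['tool_rot'],s['contact_force'])
a,b,c,e=350,440,130,240; p,_=cam('side'); im=cv2.resize(p[c:e,a:b],None,fx=5,fy=5,interpolation=cv2.INTER_CUBIC)
T=np.linspace(0,6.283,60)
for X,k in((model(o,s['tool_rot'][2])[0],(0,255,0)),(np.c_[.07*np.cos(T)+.4585,.07*np.sin(T)-.1945,.008+0*T],(0,255,255))):
    cv2.polylines(im,[((proj('side',X)-[a,c]+.5)*5).astype(np.int32)],False,k,1)
cv2.imwrite('pics/place.png',im)
E
```

```text
time: 12.75
tool_pos: [0.4586, -0.1948, 0.1426]
tool_rot: [3.14, -0.001, 0.567]
contact_force: [0.2, -0.1, -2.5]
opening: 0.0478
grip_force: 34.9
[ 0.45864513 -0.19476988  0.01584337] [ 3.14006828e+00 -7.50881598e-04  5.66964501e-01] [ 0.24579108 -0.0905257  -2.49266291]
```

View pics/place.png

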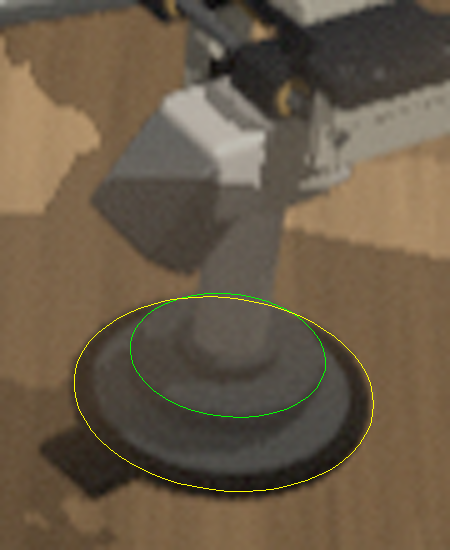

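The foot (around (228,355)) hovers centred over the pad, about 8 mm up. Lowering gently in small steps.

```bash
python3 -m handwheel '[0,0,-3,0,0.2, 0,0,-2,0,0.2, 0,0,-1,0,0.2, 0,0,-1,0,0.2, 0,0,0,0,0.2, 0,0,0,0,0.2]' && python3 -m handwheel '[0,0,-0.5,0,0.2, 0,0,0,0,0.2, 0,0,0,0,0.2]'
```

```text
time: 13.4
tool_pos: [0.4579, -0.1948, 0.1348]
tool_rot: [3.141, -0.0, 0.566]
contact_force: [-0.4, 0.2, -2.6]
opening: 0.0478
grip_force: 34.9
time: 13.7
tool_pos: [0.4579, -0.1948, 0.1347]
tool_rot: [3.141, -0.0, 0.566]
contact_force: [-1.7, 0.6, 5.6]
opening: 0.0479
grip_force: 34.9
```

Contact: the force went from −2.6 N to +5.6 N. Releasing gradually and withdrawing.

```bash
python3 -m handwheel '[0,0,0,0,0.56, 0,0,0,0,0.65, 0,0,0,0,0.8, 0,0,0,0,1, 0,0,0,0,1, 0,0,0,0,1, 0,0,0,0,1]' 5 && python3 -m handwheel '[0,0,10,0,1, 0,0,20,0,1, 0,0,30,0,1, 0,0,40,0,1, 0,0,40,0,1, 0,0,0,0,1, 0,0,0,0,1]'
python3 - <<'E'
from h import *
p,_=cam('side'); q,_=cam('top'); cv2.imwrite('pics/end.png',np.hstack([cv2.resize(p,(400,300)),cv2.resize(p[110:260,340:540],(400,300))]))
E
```

```text
time: 14.4
tool_pos: [0.4579, -0.1948, 0.1342]
tool_rot: [3.142, -0.0, 0.566]
contact_force: [0.4, 0.1, 0.1]
opening: 0.0908
grip_force: 0.0
time: 15.1
tool_pos: [0.4581, -0.1949, 0.2755]
tool_rot: [3.139, -0.001, 0.566]
contact_force: [-0.6, 0.2, -0.2]
opening: 0.0921
grip_force: 0.0
```

View pics/end.png

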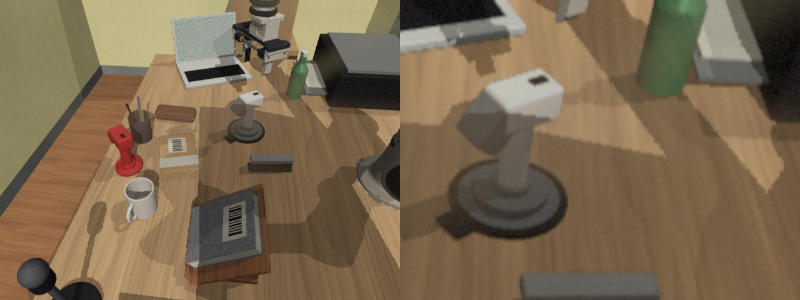

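The scanner stands upright and centred on its pad at (245,125). The gripper is clear above it, and the parcel, mug, stapler and glasses case look unmoved.

```bash
python3 -c "
from cell import robot
print(robot.hand_in())"
```

```text
the job is handed in; nothing more can be done
None
```

The scanner was lifted, held about 121 mm from the label for over 2 s within about 1 mm of its centre by my calculation, and set back upright on its pad; the job is handed in, with no verdict returned. Its front began facing away from the robot, not towards it as the task says, so I turned it about 149° to aim.

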